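# Gauge a brass kada at the third size stop

### The job

The brass kada lies loose over the jaws of the bangle sizer: check it at size two-six. Lower the sizer's hinged clear cover gently, all the way down over the kada, then turn the rosewood index knob clockwise from its home stop, feeling for the clicks, to the third stop and never past it, so that the jaws centre the kada. The knob springs back when let go, so finish while still gripping it and holding it at the third stop; leave the other bangles and the sizing cone where they are.

Things in the scene. Friction and masses are not known exactly. Their poses are not given: they have to be found in the camera images.
- sizer: the bangle sizer, a fixed bench gauge: green base plate 160 x 290 mm (x, y), top 20 mm above the counter. Origin: centre of its underside; z up, x away from its front edge, y along its length. Round jaw drum under the clear cover at y = +65 mm, index knob at y = -85 mm (both at x = 0). The brass plunger block at x = +58 to +76 mm, y = -85 mm is 24 mm wide, its top 50 mm above the counter
- cover_hinge (a point): middle of the cover's hinge line on the sizer: x = +65 mm, y = +65 mm, z = 57 mm in the sizer's frame. The hinge runs along the sizer's y
- cover (a joint): angle of the hinged clear hold-down cover with brass edges, rad: 0 = fully closed (level), 1.57 = upright; hinged at its far edge, starts at 0.8 to 1.45. 130 mm long from hinge to front edge, 130 mm wide, 8 mm thick, 180 g; a brass tab 30 mm wide, 4 mm thick reaches 21 mm beyond the front edge. A stiff friction hinge (0.22 N m) keeps it wherever it is left: bring it all the way down
- cover_edge (a point): point on the cover's outer (upper when closed) face, half-way across, 115 mm from the hinge line; 61 mm above the counter when closed; axes are the cover's own, equal to the sizer's when closed
- index_knob (a joint): angle of the index knob, rad, clockwise from above: 0 = home stop. It clicks every 22.5 degrees: first stop 0.393, second 0.785, third 1.178, fourth 1.571; end of travel 1.73. Turning takes about 0.2 N m: the resistance jumps up by roughly 0.08 just past each stop and falls off towards the next. A return spring beats the clicks and drives the knob home as soon as it is let go
- knob_grip (a point): centre of the knob's rosewood bar grip, on the knob's vertical axis, 76 mm above the counter. The bar is 46 mm long (this point's x), 12 mm thick (its y), from 58 to 90 mm above the counter; white pointer on its -x end, white ticks on the housing at home and the 4 stops. The point turns with the knob; at home its x is the sizer's x. The brass dividing plate below is 78 mm across, top 45 mm up
- drum_axis (a point): centre of the jaw drum on the sizer, at the height of the seat the kada lies on, 38 mm above the counter. Six steel jaws stand 13 mm high round it and move out together, 1.6 mm a click: 25.4 mm from the axis at home, 30.2 mm at the third stop
- kada_center (a point): centre of the polished brass kada lying loose round the jaws: inner diameter 62 mm, outer 78 mm, 10 mm high, about 90 g; starts up to 4 mm off the drum's centre
- lac_bangle_center (a point): centre of the green lac bangle with mirror chips: 80 mm across, 16 mm high, loose on the counter; leave alone
- spare_kada_center (a point): centre of a second, smaller brass kada: 74 mm across, 12 mm high, loose on the counter; leave alone
- ruby0_center (a point): centre of the lowest of the four stacked ruby glass bangles, each 70 mm across and 6 mm high, stack 24 mm high, loose on the counter; leave alone
- ruby3_center (a point): centre of the topmost of the four stacked ruby glass bangles; leave alone
- cone_center (a point): centre of the turned rosewood sizing cone, standing upright: base 84 mm across, 188 mm high, loose on the counter; leave alone
There are look-alikes about, which are no part of the job. Leave any grey, red or turquoise look-alike of the part that bears kada_center alone.

How it is judged (in metres and radians):
On the way, in this order (a step that is already met when the one before it is completed fails the run):
1. the cover is fully down over the kada while the knob is still at home (value of joint cover below 0.05 rad and value of joint index_knob below 0.15 rad), for 0.2 s.
2. with the cover down, the knob is gripped and held at the third stop (value of joint cover below 0.06 rad and value of joint index_knob between 1.08 and 1.28 rad and contact force between the fingers and index_knob above 2 N), for 0.5 s.
At the end, for the whole second after the job is handed in: The cover is fully closed (within 0.06 rad), the fingers still grip the knob (more than 2 N) and hold it still at the third stop (1.18 rad, within 0.1 rad) through the last second, and the kada lies flat on its seat, centred on the drum within 2.5 mm (all of step 2 and horizontal distance between kada_center and drum_axis below 0.0025 m and height (world z) of kada_center below 0.046 m); the arm keeps its last pose, push and grip.
It fails at once if the knob is turned past the third stop, towards the fourth (value of joint index_knob above 1.37 rad).
It fails at once if the cover is slammed (faster than 4 rad/s) (velocity of joint cover below -4 rad/s).
It fails at once if another bangle or the sizing cone is moved more than 15 mm (distance of any of lac_bangle_center, spare_kada_center, ruby0_center, ruby3_center, cone_center from where it was at the start of the episode above 0.015 m).
It also fails if it takes over 51 s, if anything falls off the work surface, if the arm or the gripper's body presses on something with over 40 N, if the wrist force passes 120 N, or if a joint passes its speed limit or range.

### The arm

A 6-joint arm with a two-finger parallel gripper is mounted at the origin on the work surface. World frame = base frame: x ahead of the robot, y to its left, z up, the work surface at z = 0. Lengths are in mm, angles in degrees, forces in N, time in s.
With the tool pointing down it reaches from about 300 to 850 mm from the base axis. Payload 4.2 kg.
Tool frame: the origin (TCP) lies midway between the tips of the shut fingers; the grasp point (between the pads) lies 19 mm behind it (env.grip_depth is the distance from the TCP to the grasp point, in mm); z points along the fingers, y is the line along which they close (so a half turn about z gives the same grasp; the last joint's range is limited). The gripper opens to 91 mm and grips with 3 to 60 N. Pads are 32 mm wide; open, the fingers measure 118 mm over their backs; the gripper's body (76 mm by 178 mm) begins 60 mm behind the grasp point.
Start: joints at [-1.146, 18.312, 89.639, -0, 72.044, -1.146], TCP at [575.016, 0, 213.976] pointing down, gripper open.
Joint ranges: [-177.97, 177.97], [-48.28, 115.42], [12.27, 149.76], [-77.06, 257.06], [2.81, 150.46], [-146.56, 146.56]. Speed limits (degrees/s): [147.25, 147.25, 180, 180, 180, 180].

### API

Orientations are given as [roll, pitch, yaw] about the fixed x, y, z axes, in that order (R = Rz(yaw) Ry(pitch) Rx(roll)).
In Python, from workcell import env, eyes gives the robot as it stands.
- The arm moves only by the tool send_rows, never from a script. Its argument "motion" is a list of rows, each a list of 7 numbers: the shift along the world's x, y, z normalised to -1 to 1, where 1 is 0.5 m, then the turn, a rotation vector about the world's x, y, z normalised to -1 to 1, where 1 is 60 degrees, then the opening, from -1 (shut) to 1 (fully open). A call has 1 to 20 rows; each row is the pose to reach, as a shift and turn from the pose commanded when the call began; what a row does not reach only later rows make up. A row lasts 1/8 s, in which the tool goes at most 62.5 mm and 10.7 degrees, less where a joint would pass 70% of its speed; a pose out of reach is approached as far as the arm can. A call with a number of a shift or a turn outside -1 to 1 is refused whole. A call with a gripper value outside its range is refused whole. The fingers move at their own pace and stop on an object; "squeeze" is the grip in N (left out, the last holds). Time passes only in rows, so rows that repeat a pose let the fingers close. It gives the time, the measured TCP pose, the force, the opening and the grip force at its end, in the units of the state.
- env.state(): the state, without advancing time (a new reading comes with each control period).
- eyes.grab_frame(name): name is "scene" or "side" or "wrist"; returns a dict with "pixels" (480x640x3 uint8, red, green, blue), "depth" (480x640 float32, mm along the optical axis (not along the pixel's ray), 0 where there is no reading), "fx", "fy", "cx", "cy" (pixels), "R" (3x3) and "t" (3): a world point X has camera coordinates R X + t; the wrist camera has in their place "T_tool_cam" (4x4, takes a point from camera to tool coordinates, whose origin is the TCP and whose axes are the flange's). Camera axes: x right, y down, z forward; pixel columns grow to the right and rows downward; lengths in mm; the calibration is good to about 2 mm. A picture is of the moment at which its call begins: read the wrist's pose just before it.
- env.job_done(): hands the job in; it is judged then, once.
The state is a dict: "time_s": time; "qpos": joint angles; "qvel": joint speeds; "effort": joint torques, N m; "ee_pos": TCP position; "ee_rot": TCP orientation; "force": force on the tool from outside, world axes, zero at the start; "torque": the same for the moment, N m; "gripper_width": finger opening in mm; "gripper_force": force on a finger pad.
Only numpy, scipy, OpenCV 4.12 (cv2) and the standard library are available. Lean on these libraries where they do the work, as an engineer would, in place of code of your own. Each camera call takes 0.05 s, during which the arm holds its last target. There are 200 camera calls.

## Working session

There is one attempt and no reset: what is moved stays moved. The work goes in short steps, Python scripts to look and compute and a tool call to move; the robot and the scene stay as the last step left them, time stands still between calls to the robot, and variables do not carry over. Pictures are saved under pics/ and viewed, at most 10 in all, crops included, and the job is handed in when it is done.

Besides the shell and the picture viewer there is one more tool, called as a command line: name --pt "numbers of a row" for each row, then --argument value for the rest. send_rows: Moves the arm, as the interface text tells. Its arguments: {"type":"object","properties":{"motion":{"type":"array"},"squeeze":{"type":"number"}},"required":["motion"]}

```bash
ls; mkdir -p pics
python3 - <<'E'
from workcell import env, eyes
import cv2, pickle
s=env.state(); print(s)
for n in ("scene","side"):
    f=eyes.grab_frame(n); pickle.dump(f,open(f"{n}0.pkl","wb"))
    cv2.imwrite(f"pics/{n}0.png",f["pixels"][:,:,::-1]); print(n,f["fx"],f["R"],f["t"])
E
```

```text
pics
{'time_s': 0.0, 'qpos': array([-1.14520212e+00,  1.83517435e+01,  8.97076554e+01, -1.64469203e-03,
        7.20448562e+01, -1.14702066e+00]), 'qvel': array([-0.02018765,  0.04594629,  0.00782466, -0.0056366 , -0.01494048,
       -0.01760473]), 'effort': array([-5.01459035e-04, -4.12465632e+01, -2.31973493e+01,  7.28826877e-02,
        4.58198413e-02, -1.41870069e-04]), 'ee_pos': array([5.74476939e+02, 9.21522845e-03, 2.13110807e+02]), 'ee_rot': array([-1.79895734e+02, -5.23618860e-04,  9.00023265e+01]), 'force': array([ 0.28651058, -0.19385463, -0.24904484]), 'torque': array([ 0.02036802,  0.00587914, -0.01318782]), 'gripper_force': 0.0, 'gripper_width': 90.80924149015046}
scene 472.5469299836266 [[ 0.29286648  0.95598074  0.01816724]
 [ 0.61284328 -0.17309351 -0.77101346]
 [-0.73392939  0.23693767 -0.63655965]] [-169.8553461  -252.07633406 1459.13489048]
side 500.90201530251227 [[ 0.88035783 -0.47419545 -0.01042927]
 [-0.34017225 -0.6159114  -0.71058848]
 [ 0.33053432  0.62911988 -0.70353056]] [-466.13827436  246.70991272  921.4201621 ]
```

View pics/scene0.png

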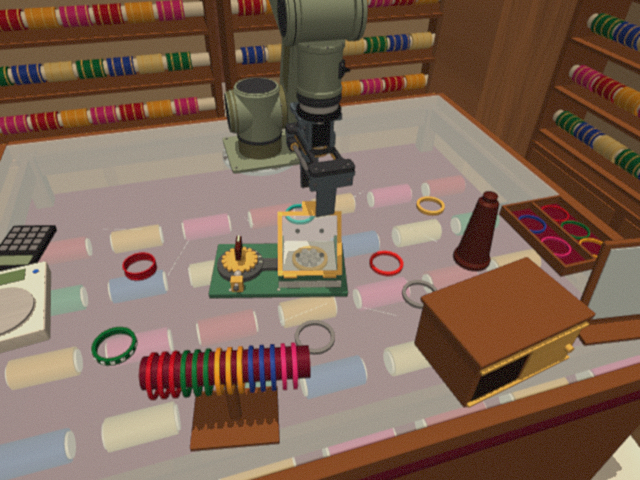

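View pics/side0.png

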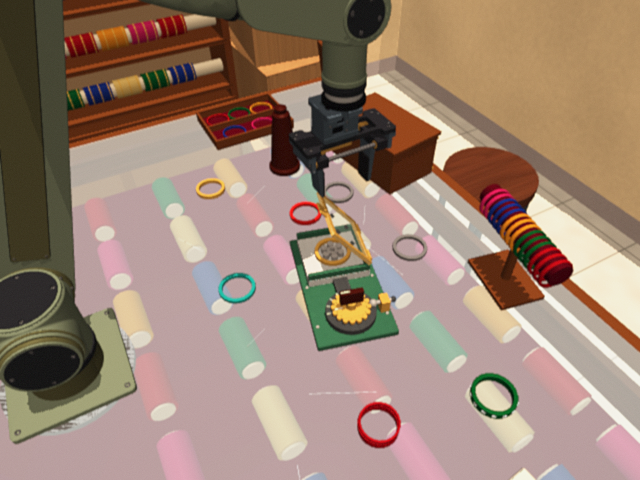

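Scene view: the sizer is at (280,270), with the kada on the drum at (310,258). In the side view the kada is at (332,250) and the knob at (350,297).

Things that could be taken for the kada:
- The brass spare at scene (430,205).
- Grey rings at (315,337) and (420,293).
- A red ring at (387,263).
- A turquoise ring at (300,213).

I choose the brass ring under the open cover. Next I'll measure the plate, the knob and the cover.

```bash
cat > h.py <<'E'
import numpy as np, cv2, pickle
def world(f):
    v,u=np.mgrid[0:480,0:640]; d=f["depth"].astype(float)
    c=np.stack([(u-f["cx"])/f["fx"]*d,(v-f["cy"])/f["fy"]*d,d],-1)
    return (c-f["t"])@f["R"]   # R^T (c-t)
def ray(f,uv,z):
    R,t=np.array(f["R"]),np.array(f["t"]); o=-R.T@t
    d=R.T@np.array([(uv[0]-f["cx"])/f["fx"],(uv[1]-f["cy"])/f["fy"],1]); return o+d*(z-o[2])/d[2]
def proj(f,X):
    c=np.array(f["R"])@X+f["t"]; return np.array([f["fx"]*c[0]/c[2]+f["cx"],f["fy"]*c[1]/c[2]+f["cy"]])
E
python3 - <<'E'
from h import *
for n in("scene","side"):
    f=pickle.load(open(n+"0.pkl","rb")); W=world(f)
    hsv=cv2.cvtColor(f["pixels"],cv2.COLOR_RGB2HSV)
    g=cv2.inRange(hsv,(50,100,25),(90,255,160)); 
    b=np.zeros_like(g); 
    if n=="scene": b[235:305,200:355]=255
    else: b[220:350,285:400]=255
    g&=b; m=(g>0)&(abs(W[...,2]-20)<6)&(f["depth"]>0)
    P=W[m]; print(n,m.sum(),"z",np.median(P[:,2]))
    r=cv2.minAreaRect(P[:,:2].astype(np.float32)); print("depth rect",r)
    # ray onto plane z=20 with robust percentiles
    ys,xs=np.nonzero(m); Q=np.array([ray(f,(x,y),20)[:2] for x,y in zip(xs,ys)],np.float32)
    r=cv2.minAreaRect(Q); print("ray rect",r)
    # brown bar (dark red-brown): points with z 60..95 near
    c=np.array(r[0]); near=(np.linalg.norm(W[...,:2]-c,axis=-1)<170)
    k=near&(W[...,2]>60)&(W[...,2]<96); br=k&(hsv[...,0]<14)&(hsv[...,2]<130)&(hsv[...,1]>100)
    print("bar",br.sum(),np.median(W[br],0),W[br].min(0),W[br].max(0))
    tall=near&(W[...,2]>95)&(W[...,2]<215)
    ye=tall&(hsv[...,0]>12)&(hsv[...,0]<30)&(hsv[...,1]>90)
    print("brass high",ye.sum(),W[ye].min(0),W[ye].max(0),np.median(W[ye],0))
    im=cv2.resize(f["pixels"][220:320,200:370] if n=="scene" else f["pixels"][165:355,280:410],None,fx=4.6 if n=="scene" else 3,fy=4.6 if n=="scene" else 3,interpolation=cv2.INTER_CUBIC)
    cv2.imwrite(f"pics/{n}0c.png",im[:,:,::-1])
a=cv2.imread("pics/scene0c.png");b=cv2.imread("pics/side0c.png");print(a.shape,b.shape)
E
```

```text
scene 339 z 18.944313936597347
depth rect ((536.6528930664062, -70.64747619628906), (282.6861267089844, 159.12240600585938), 74.79535675048828)
ray rect ((541.6215209960938, -71.86167907714844), (282.26763916015625, 158.97425842285156), 74.69986724853516)
bar 89 [ 528.36722921 -154.62172683   87.6369809 ] [ 496.176004   -161.22443158   61.35763617] [ 538.21866883 -144.14011561   91.27968476]
brass high 753 [521.56471457 -78.49484091  95.0039572 ] [626.35188054  56.71212419 213.80795446] [552.09539371  -9.10468072 146.39086014]
side 2732 z 18.898322789752456
depth rect ((532.8390502929688, -72.87469482421875), (286.9463806152344, 157.06930541992188), 74.73788452148438)
ray rect ((531.7628784179688, -75.11228942871094), (288.0760498046875, 156.46353149414062), 74.75275421142578)
bar 272 [ 512.10959171 -155.74548041   81.50991745] [ 487.48645182 -164.0200087    60.19019206] [ 532.76694783 -142.98376864   91.6937244 ]
brass high 571 [516.59156058 -80.44691255  95.32004161] [622.90346644  57.94360807 214.66493472] [542.28513704 -24.83129938 152.07696265]
(460, 782, 3) (570, 390, 3)
```

View pics/side0c.png

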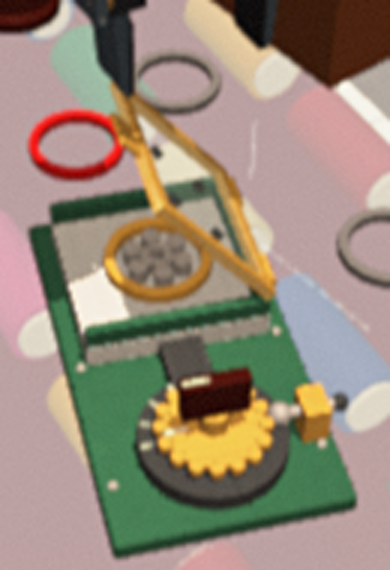

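Crop: the brass kada lies round the jaws at crop (158,258), under the open cover. The knob bar is at (215,392), with its pointer on the −x end and the plunger block at (315,412). Next is the cover angle.

```bash
cat >> h.py <<'E'
YAW=np.radians(-15.25); C=np.array([535,-73.,0])
RS=np.array([[np.cos(YAW),-np.sin(YAW),0],[np.sin(YAW),np.cos(YAW),0],[0,0,1]])
def S(P): return (np.asarray(P)-C)@RS
def Wd(P): return np.asarray(P)@RS.T+C
E
python3 - <<'E'
from h import *
for n in("scene","side"):
    f=pickle.load(open(n+"0.pkl","rb")); W=world(f); hsv=cv2.cvtColor(f["pixels"],cv2.COLOR_RGB2HSV)
    P=S(W); m=(f["depth"]>0)&(P[...,1]>-5)&(P[...,1]<135)&(P[...,2]>66)&(P[...,2]<230)&(P[...,0]>-110)&(P[...,0]<90)&(hsv[...,0]>12)&(hsv[...,0]<30)&(hsv[...,1]>90)
    Q=P[m]; print(n,len(Q)); a=np.arctan2(Q[:,2]-57,65-Q[:,0]); r=np.hypot(Q[:,2]-57,65-Q[:,0])
    for lo in(40,80,110,130):
        s=(r>=lo)&(r<lo+30); print(lo,s.sum(),np.percentile(a[s],[10,50,90]),Q[s][:,1].min(),Q[s][:,1].max())
    print(r.max(), Q[r>135].mean(0) if (r>135).any() else "")
    # kada
    k=(f["depth"]>0)&(abs(P[...,0])<50)&(abs(P[...,1]-65)<50)&(P[...,2]>42)&(P[...,2]<53)&(hsv[...,0]>12)&(hsv[...,0]<30)&(hsv[...,1]>90)
    print("kada",(P[k][:,:2].min(0)+P[k][:,:2].max(0))/2,P[k][:,:2].min(0),P[k][:,:2].max(0))
for p in [(65,65,57),(0,65,38),(0,-85,76)]: print(p,Wd(p))
from workcell import env; s=env.state(); print(S(s["ee_pos"]))
E
```

```text
scene 1139
40 243 [0.8847515  0.92442857 0.97351291] 3.588677683313171 132.37728518496473
80 128 [0.90544566 0.92561008 0.95165332] 3.9738457856298828 132.45922399884134
110 304 [0.89861012 0.91763961 0.9358333 ] 4.0776305018450545 132.348264157332
130 163 [0.89035358 0.90561698 0.92380395] 52.977078785139 130.1111094885703
188.4287938321828 [-17.26448527  68.63410831 173.71081099]Traceback (most recent call last):
  File "<stdin>", line 11, in <module>
    return umr_minimum(a, axis, None, out, keepdims, initial, where)
ValueError: zero-size array to reduction operation minimum which has no identity
```

Cover angle is about 0.915 rad, and the tool is already on its outer side. First call: shut the fingers and turn them to the sizer's axes.

send_rows --pt "0 -0.01 0 0 0 0.17 -1" --pt "0 -0.034 0 0 0 0.34 -1" --pt "0.002 -0.034 0 0 0 0.51 -1" --pt "0.002 -0.034 0 0 0 0.68 -1" --pt "0.002 -0.034 0 0 0 0.85 -1" --pt "0.002 -0.034 0 0 0 1 -1" --pt "0.002 -0.034 0 0 0 1 -1" --squeeze 20

```text
time_s: 0.98
ee_pos: [575.8, -17.0, 213.5]
ee_rot: [-180.0, -0.0, 149.9]
force: [0.1, 0.3, 0.3]
gripper_width: 24.0
gripper_force: 0.0
```

send_rows --pt "0 0 -0.03 0 0 0.12 -1" --pt "0 0 -0.06 0 0 0.246 -1" --pt "0 0 -0.088 0 0 0.246 -1" --pt "0 0 -0.088 0 0 0.246 -1"

```text
time_s: 1.48
ee_pos: [575.2, -17.0, 168.7]
ee_rot: [-180.0, -0.2, 164.6]
force: [-0.5, -0.1, -0.1]
gripper_width: 0.2
gripper_force: 0.0
```

Run:
```python
from h import *
prev=np.array([14+11,65,170.])
for a in np.linspace(.915,0,15):
    c=np.array([65-118*np.cos(a)+4*np.sin(a)+16,65,57+118*np.sin(a)+4*np.cos(a)])
    w=Wd(c); print(round(a,2),w.round(1),((w-[576,-17,170])/500).round(3))
```

```text
0.92 [563.9 -13.5 153. ] [-0.024  0.007 -0.034]
0.85 [558.  -11.9 148.3] [-0.036  0.01  -0.043]
0.78 [552.4 -10.4 143.2] [-0.047  0.013 -0.054]
0.72 [547.1  -8.9 137.7] [-0.058  0.016 -0.065]
0.65 [542.2  -7.6 131.9] [-0.068  0.019 -0.076]
0.59 [537.7  -6.4 125.8] [-0.077  0.021 -0.088]
0.52 [533.5  -5.2 119.4] [-0.085  0.024 -0.101]
0.46 [529.8  -4.2 112.7] [-0.092  0.026 -0.115]
0.39 [526.5  -3.3 105.8] [-0.099  0.027 -0.128]
0.33 [523.7  -2.5  98.7] [-0.105  0.029 -0.143]
0.26 [521.3  -1.9  91.4] [-0.109  0.03  -0.157]
0.2 [519.3  -1.4  83.9] [-0.113  0.031 -0.172]
0.13 [517.9  -1.   76.3] [-0.116  0.032 -0.187]
0.07 [516.9  -0.7  68.7] [-0.118  0.033 -0.203]
0.0 [516.4  -0.6  61. ] [-0.119  0.033 -0.218]
```

send_rows --pt "-0.012 0.003 -0.017 0 0 0 -1" --pt "-0.024 0.007 -0.034 0 0 0 -1" --pt "-0.036 0.01 -0.043 0 0 0 -1" --pt "-0.047 0.013 -0.054 0 0 0 -1" --pt "-0.058 0.016 -0.065 0 0 0 -1" --pt "-0.068 0.019 -0.076 0 0 0 -1" --pt "-0.077 0.021 -0.088 0 0 0 -1" --pt "-0.085 0.024 -0.101 0 0 0 -1" --pt "-0.092 0.026 -0.115 0 0 0 -1" --pt "-0.099 0.027 -0.128 0 0 0 -1" --pt "-0.105 0.029 -0.143 0 0 0 -1" --pt "-0.109 0.03 -0.157 0 0 0 -1" --pt "-0.113 0.031 -0.172 0 0 0 -1" --pt "-0.116 0.032 -0.187 0 0 0 -1" --pt "-0.118 0.033 -0.203 0 0 0 -1" --pt "-0.118 0.033 -0.21 0 0 0 -1"

```text
time_s: 3.48
ee_pos: [516.6, -0.5, 64.3]
ee_rot: [-180.0, -0.1, 164.8]
force: [0.1, -0.3, 1.1]
gripper_width: 0.9
gripper_force: 0.5
```

Run:
```python
from h import *
from workcell import eyes
f=eyes.grab_frame("side")
cv2.imwrite("pics/s1.png",cv2.resize(f["pixels"][150:360,260:440],None,fx=2.8,fy=2.8,interpolation=cv2.INTER_CUBIC)[:,:,::-1])
```

```text
(no output)
```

View pics/s1.png

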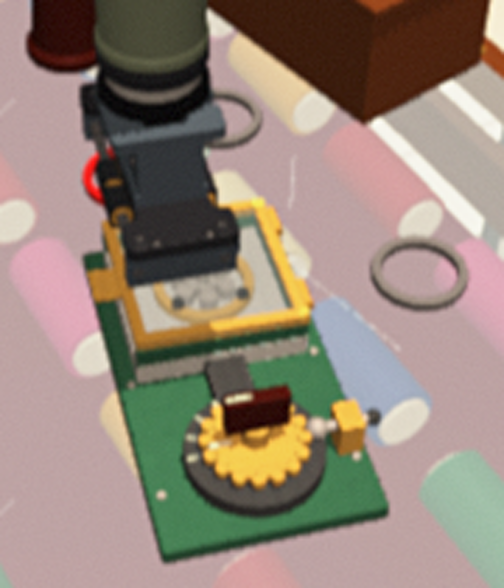

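The picture shows the cover almost level over the kada (crop 208,285) and the knob still at home (258,408). I'll press gently to the stop.

send_rows --pt "0 0 -0.004 0 0 0 -1" --pt "0 0 -0.008 0 0 0 -1" --pt "0 0 -0.01 0 0 0 -1" --pt "0 0 -0.012 0 0 0 -1" --pt "0 0 -0.012 0 0 0 -1"

```text
time_s: 4.15
ee_pos: [517.1, -0.5, 60.2]
ee_rot: [180.0, 0.0, 164.8]
force: [-3.3, -0.8, 9.5]
gripper_width: 0.4
gripper_force: 4.6
```

send_rows --pt "0 0 0 0 0 0 -1" --pt "0 0 0 0 0 0 -1" --pt "0 0 0.06 0 0 0 -1" --pt "0 0 0.16 0 0 0 -1" --pt "-0.003 -0.1 0.18 0 0 0 0.1" --pt "-0.007 -0.2 0.18 0 0 0 0.1" --pt "-0.01 -0.308 0.18 0 0 0 0.1" --pt "-0.01 -0.308 0.18 0 0 0 0.1" --pt "-0.01 -0.308 0.18 0 0 0 0.1"

```text
time_s: 5.28
ee_pos: [511.9, -154.1, 148.8]
ee_rot: [180.0, -0.0, 164.7]
force: [0.0, 0.3, 0.7]
gripper_width: 47.5
gripper_force: 0.0
```

Run:
```python
from h import *
from workcell import env,eyes
from scipy.spatial.transform import Rotation as Ro
s=env.state(); f=eyes.grab_frame("wrist"); T=np.array(f["T_tool_cam"])
Rt=Ro.from_euler("xyz",s["ee_rot"],degrees=True).as_matrix()
R=(Rt@T[:3,:3]).T; t=-R@(Rt@T[:3,3]+s["ee_pos"]); g=dict(f); g["R"],g["t"]=R,t
W=world(g); hsv=cv2.cvtColor(f["pixels"],cv2.COLOR_RGB2HSV)
k=(f["depth"]>0)&(abs(W[...,2]-90)<5)&(np.linalg.norm(W[...,:2]-[512,-155],axis=-1)<40)
print(k.sum(),cv2.minAreaRect(W[k][:,:2].astype(np.float32)),np.median(W[k],0),s["ee_pos"],s["gripper_width"])
cv2.imwrite("pics/w1.png",f["pixels"][:,:,::-1])
f=eyes.grab_frame("side"); P=S(world(f)); hsv=cv2.cvtColor(f["pixels"],cv2.COLOR_RGB2HSV)
m=(f["depth"]>0)&(P[...,1]>-5)&(P[...,1]<135)&(P[...,0]>-90)&(P[...,0]<70)&(P[...,2]>50)&(P[...,2]<75)&(hsv[...,0]>12)&(hsv[...,0]<30)&(hsv[...,1]>90)
Q=P[m]; print("cover",m.sum(),np.polyfit(65-Q[:,0],Q[:,2],1))
```

```text
1121 ((511.2188415527344, -150.8383331298828), (11.841080665588379, 45.95838165283203), 74.47985076904297) [ 509.68735515 -150.69228329   90.23807915] [ 511.87783746 -154.1386055   148.79793882] 47.48006873244954
cover 891 [-7.75851434e-04  5.88181538e+01]
```

View pics/w1.png

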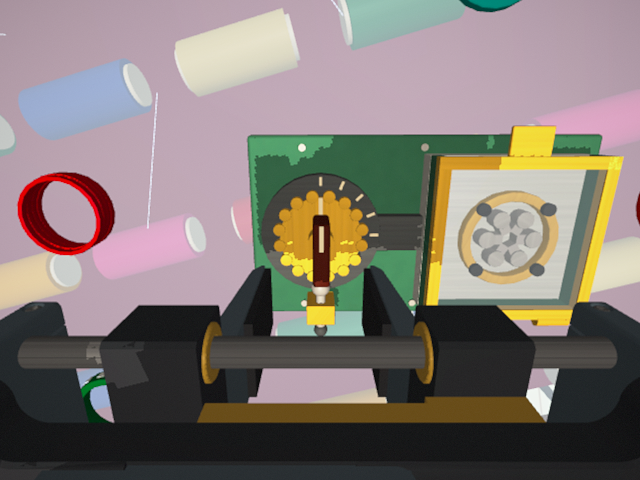

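Wrist view: the knob bar is at (320,250) between the fingers, and the cover is level over the kada at (508,235). I'll lower and close with a light grip first.

send_rows --pt "-0.001 0.005 -0.08 0 0 0 0.1" --pt "-0.001 0.005 -0.16 0 0 0 0.1" --pt "-0.001 0.005 -0.182 0 0 0 0.1" --pt "-0.001 0.005 -0.182 0 0 0 -1" --pt "-0.001 0.005 -0.182 0 0 0 -1" --pt "-0.001 0.005 -0.182 0 0 0 -1" --pt "-0.001 0.005 -0.182 0 0 0 -1" --pt "-0.001 0.005 -0.182 0 0 0 -1" --squeeze 12

```text
time_s: 6.38
ee_pos: [512.2, -151.5, 58.8]
ee_rot: [179.9, 0.1, 164.7]
force: [0.8, 4.1, 4.3]
gripper_width: 11.9
gripper_force: 12.0
```

```bash
python3 -c "
from workcell import env
s=env.state()
for k in ('ee_pos','ee_rot','force','torque','gripper_width','gripper_force'): print(k,s[k])"
```

```text
ee_pos [ 512.17926821 -151.49621975   58.79734956]
ee_rot [1.79923740e+02 8.69577112e-02 1.64744361e+02]
force [0.78344548 4.12254738 4.34032303]
torque [ 0.77771907 -0.17032148  0.17402241]
gripper_width 11.852558977224215
gripper_force 11.999146789312363
```

send_rows --pt "0 0.003 0.004 0 0 0 -0.5" --pt "0 0.003 0.004 0 0 0 -0.5" --pt "0 0.003 0.004 0 0 0 -1" --pt "0 0.003 0.004 0 0 0 -1" --pt "0 0.003 0.004 0 0 0 -1" --pt "0 0.003 0.004 0 0 0 -1" --squeeze 35

```text
time_s: 7.12
ee_pos: [511.2, -151.0, 59.8]
ee_rot: [-179.9, -0.0, 164.8]
force: [-1.7, -3.4, -0.5]
gripper_width: 11.9
gripper_force: 35.0
```

```bash
python3 -c "
from workcell import env
s=env.state()
for k in ('ee_pos','ee_rot','force','torque','gripper_width','gripper_force'): print(k,s[k])"
```

```text
ee_pos [ 511.21943877 -151.03214331   59.82241875]
ee_rot [-1.79945622e+02 -2.38938098e-02  1.64794443e+02]
force [-1.66456524 -3.41529083 -0.46062017]
torque [-0.65086969  0.2133977   0.168085  ]
gripper_width 11.921690069024754
gripper_force 34.99836087226868
```

send_rows --pt "0 -0.0006 0 0 0 -0.06 -1" --pt "0 -0.0006 0 0 0 -0.12 -1" --pt "0 -0.0006 0 0 0 -0.18 -1" --pt "0 -0.0006 0 0 0 -0.24 -1" --pt "0 -0.0006 0 0 0 -0.3 -1" --pt "0 -0.0006 0 0 0 -0.375 -1" --pt "0 -0.0006 0 0 0 -0.375 -1"

```text
time_s: 8.0
ee_pos: [511.3, -150.8, 59.8]
ee_rot: [-180.0, -0.0, 142.3]
force: [-0.7, -3.3, -1.2]
gripper_width: 11.7
gripper_force: 35.0
```

```bash
python3 -c "
from workcell import env
s=env.state()
for k in ('ee_pos','ee_rot','force','torque','gripper_width','gripper_force'): print(k,s[k])"
```

```text
ee_pos [ 511.3233648  -150.84035424   59.83565958]
ee_rot [-1.79987048e+02 -1.80376331e-02  1.42322840e+02]
force [-0.69774813 -3.32517564 -1.15357189]
torque [-0.40938721  0.10521756  0.13852448]
gripper_width 11.674583353806272
gripper_force 34.998754262924194
```

send_rows --pt "0 -0.001 0 0 0 -0.06 -1" --pt "0 -0.001 0 0 0 -0.12 -1" --pt "0 -0.001 0 0 0 -0.18 -1" --pt "0 -0.001 0 0 0 -0.24 -1" --pt "0 -0.001 0 0 0 -0.3 -1" --pt "0 -0.001 0 0 0 -0.375 -1" --pt "0 -0.001 0 0 0 -0.375 -1"

```text
time_s: 8.88
ee_pos: [511.5, -150.7, 59.8]
ee_rot: [180.0, -0.1, 119.9]
force: [0.2, 0.3, -0.9]
gripper_width: 11.9
gripper_force: 35.0
```

```bash
python3 -c "
from workcell import env
s=env.state()
for k in ('ee_pos','ee_rot','force','torque','gripper_width','gripper_force'): print(k,s[k])"
```

```text
ee_pos [ 511.53997141 -150.72893391   59.83423807]
ee_rot [ 1.79970455e+02 -5.27131438e-02  1.19854417e+02]
force [ 0.16962674  0.3256441  -0.91847742]
torque [ 0.11345865 -0.10104079  0.14776752]
gripper_width 11.92080611611901
gripper_force 34.999269247055054
```

send_rows --pt "0 0 0 0 0 -0.06 -1" --pt "0 0 0 0 0 -0.12 -1" --pt "0 0 0 0 0 -0.18 -1" --pt "0 0 0 0 0 -0.24 -1" --pt "0 0 0 0 0 -0.3 -1" --pt "0 0 0 0 0 -0.345 -1" --pt "0 0 0 0 0 -0.375 -1" --pt "0 0 0 0 0 -0.375 -1"

```text
time_s: 9.88
ee_pos: [511.8, -150.7, 59.9]
ee_rot: [180.0, -0.1, 97.3]
force: [0.9, 2.7, -2.8]
gripper_width: 11.9
gripper_force: 35.0
```

Run:
```python
from h import *
from workcell import env,eyes
from scipy.spatial.transform import Rotation as Ro
s=env.state()
for k in ('ee_pos','ee_rot','force','torque','gripper_width','gripper_force'): print(k,s[k])
f=eyes.grab_frame("wrist"); a=f["pixels"]
g=eyes.grab_frame("side")["pixels"][200:360,270:430]; g=cv2.resize(g,(480,480),interpolation=cv2.INTER_CUBIC)
a=cv2.resize(a,(320,240)); a=np.vstack([a,cv2.resize(eyes.grab_frame("scene")["pixels"][220:310,200:360],(320,240))])
cv2.imwrite("pics/e1.png",np.hstack([a,g])[:,:,::-1])
```

```text
ee_pos [ 511.81071167 -150.67459288   59.8698724 ]
ee_rot [ 1.79957636e+02 -5.83159993e-02  9.72958262e+01]
force [ 0.90514076  2.66398325 -2.82350163]
torque [ 0.53435793 -0.31350734  0.19402789]
gripper_width 11.902211095601317
gripper_force 34.999011754989624
```

View pics/e1.png

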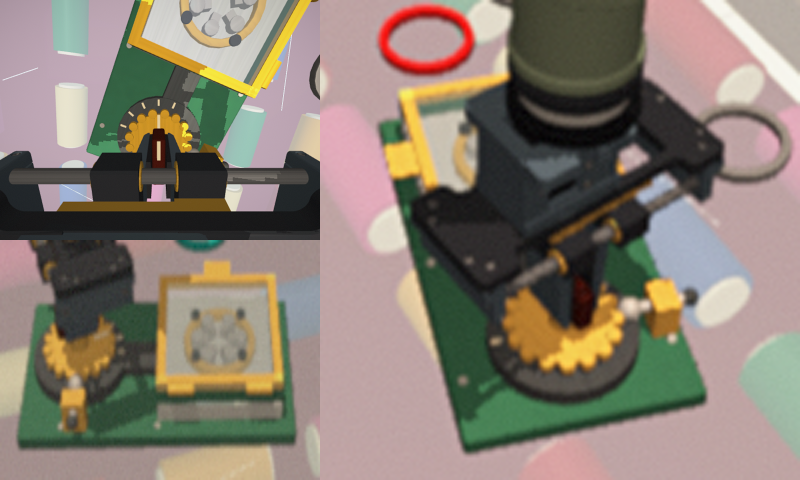

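The cover is level and the bar sits at the fourth tick from home, which is the third stop: the tool has turned 67.5° and shows a 0.19 N m reaction. The kada at (218,340) is round the opened jaws. I'll hold, then hand in.

send_rows --pt "0 0 0 0 0 0 -1" --pt "0 0 0 0 0 0 -1" --pt "0 0 0 0 0 0 -1" --pt "0 0 0 0 0 0 -1" --pt "0 0 0 0 0 0 -1" --pt "0 0 0 0 0 0 -1" --pt "0 0 0 0 0 0 -1" --pt "0 0 0 0 0 0 -1"

```text
time_s: 11.02
ee_pos: [511.8, -150.7, 59.9]
ee_rot: [180.0, -0.1, 97.3]
force: [2.4, 5.6, -3.9]
gripper_width: 12.1
gripper_force: 35.0
```

```bash
python3 -c "
from workcell import env
s=env.state(); print(s['ee_rot'],s['gripper_force'],s['torque']); print(env.job_done())"
```

```text
[ 1.79957782e+02 -5.49685278e-02  9.72538488e+01] 34.99899744987488 [ 0.92078831 -0.55917112  0.27682415]
the job is handed in; nothing more can be done
None
```

I closed the cover over the kada and handed the job in with the knob gripped at 35 N and held at the third stop (67.5° turned); no verdict came back, and I didn't measure the kada's final centring.

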